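# Move the painted vases to the shop rack in reverse order

### The job

The four painted vases have dried: move them one by one from the pale drying rack to the dark shop rack, one upright in the middle of each grey seat, with their left-to-right order reversed: seen by the robot looking at both racks, the vase that stood leftmost on the drying rack goes to the rightmost seat, the second from the left to the second from the right, and so on. Set each one down gently, without dropping it, and do not let any vase tip over.

Things in the scene. Friction and masses are not known exactly. Their poses are not given: they have to be found in the camera images.
- drying_rack: Fixed pale wooden rack, 96 (x) by 340 (y) mm. Origin: centre of underside, on the table. y axis along the row, to the robot's left within 0.2 rad; x away from the robot. Four coloured discs on its centre line at y = +-37.5 and +-112.5 mm, tops 40 mm above the table. Rails on both long edges (8 mm wide) and end cheeks end 50 mm above the table. It may be nearer or farther than the other rack.
- shop_rack: Fixed dark wooden rack, empty at the start; same shape, origin and axes as the drying rack. Four like grey round seats, 64 mm across, on its centre line at y = +-37.5 and +-112.5 mm in its frame, seat tops 40 mm above the table. Rails on both long edges (8 mm wide) and end cheeks end 50 mm above the table.
- vase_orange: Loose fired-clay vase, round, orange with black trim, 104 mm tall, about 150 g. Foot 42 mm across, belly 50 mm (16 to 32 mm up), straight neck 26 mm across from 54 mm up to the top: grip it there, e.g. 82 mm above the foot. Origin: centre of underside, z up, any yaw. Starts upright on the orange disc, 75 mm centre to centre from its neighbours.
- vase_green: Loose fired-clay vase, round, green with yellow trim, 104 mm tall, about 150 g. Foot 42 mm across, belly 50 mm (16 to 32 mm up), straight neck 26 mm across from 54 mm up to the top: grip it there, e.g. 82 mm above the foot. Origin: centre of underside, z up, any yaw. Starts upright on the green disc, 75 mm centre to centre from its neighbours.
- vase_blue: Loose fired-clay vase, round, blue with white trim, 104 mm tall, about 150 g. Foot 42 mm across, belly 50 mm (16 to 32 mm up), straight neck 26 mm across from 54 mm up to the top: grip it there, e.g. 82 mm above the foot. Origin: centre of underside, z up, any yaw. Starts upright on the blue disc, 75 mm centre to centre from its neighbours.
- vase_white: Loose fired-clay vase, round, white with red trim, 104 mm tall, about 150 g. Foot 42 mm across, belly 50 mm (16 to 32 mm up), straight neck 26 mm across from 54 mm up to the top: grip it there, e.g. 82 mm above the foot. Origin: centre of underside, z up, any yaw. Starts upright on the white disc, 75 mm centre to centre from its neighbours.
- disc_orange: Flat orange disc, 64 mm across and 4 mm thick, fixed on the drying rack; it marks the place where the orange vase stood at the start and stays there. Origin: centre of its underside, 36 mm above the table.
- disc_green: Flat green disc, 64 mm across and 4 mm thick, fixed on the drying rack; it marks the place where the green vase stood at the start and stays there. Origin: centre of its underside, 36 mm above the table.
- disc_blue: Flat blue disc, 64 mm across and 4 mm thick, fixed on the drying rack; it marks the place where the blue vase stood at the start and stays there. Origin: centre of its underside, 36 mm above the table.
- disc_white: Flat white disc, 64 mm across and 4 mm thick, fixed on the drying rack; it marks the place where the white vase stood at the start and stays there. Origin: centre of its underside, 36 mm above the table.

How it is judged:
At the end, for the whole second after the job is handed in: Every vase stands upright (within 0.1 rad) and at rest on the shop rack, released, within 12 mm along each axis of the rack of the centre of the seat that mirrors its starting place: a vase whose disc lies at y on the drying rack stands at -y on the shop rack, its foot within 5 mm of seat height (((y of disc_orange in the frame of drying_rack between 0.0925 and 0.1325 m and y of vase_orange in the frame of shop_rack between -0.1245 and -0.1005 m) or (y of disc_orange in the frame of drying_rack between 0.0175 and 0.0575 m and y of vase_orange in the frame of shop_rack between -0.0495 and -0.0255 m) or (y of disc_orange in the frame of drying_rack between -0.0575 and -0.0175 m and y of vase_orange in the frame of shop_rack between 0.0255 and 0.0495 m) or (y of disc_orange in the frame of drying_rack between -0.1325 and -0.0925 m and y of vase_orange in the frame of shop_rack between 0.1005 and 0.1245 m)) and x of vase_orange in the frame of shop_rack between -0.012 and 0.012 m and z of vase_orange in the frame of shop_rack between 0.035 and 0.045 m and angle between each of vase_orange, vase_green, vase_blue, vase_white's own z axis and vertical below 0.1 rad and linear speed of each of vase_orange, vase_green, vase_blue, vase_white below 0.02 m/s and angular speed of each of vase_orange, vase_green, vase_blue, vase_white below 0.2 rad/s and contact force between each of vase_orange, vase_green, vase_blue, vase_white and the fingers below 0.05 N and ((y of disc_green in the frame of drying_rack between 0.0925 and 0.1325 m and y of vase_green in the frame of shop_rack between -0.1245 and -0.1005 m) or (y of disc_green in the frame of drying_rack between 0.0175 and 0.0575 m and y of vase_green in the frame of shop_rack between -0.0495 and -0.0255 m) or (y of disc_green in the frame of drying_rack between -0.0575 and -0.0175 m and y of vase_green in the frame of shop_rack between 0.0255 and 0.0495 m) or (y of disc_green in the frame of drying_rack between -0.1325 and -0.0925 m and y of vase_green in the frame of shop_rack between 0.1005 and 0.1245 m)) and x of vase_green in the frame of shop_rack between -0.012 and 0.012 m and z of vase_green in the frame of shop_rack between 0.035 and 0.045 m and ((y of disc_blue in the frame of drying_rack between 0.0925 and 0.1325 m and y of vase_blue in the frame of shop_rack between -0.1245 and -0.1005 m) or (y of disc_blue in the frame of drying_rack between 0.0175 and 0.0575 m and y of vase_blue in the frame of shop_rack between -0.0495 and -0.0255 m) or (y of disc_blue in the frame of drying_rack between -0.0575 and -0.0175 m and y of vase_blue in the frame of shop_rack between 0.0255 and 0.0495 m) or (y of disc_blue in the frame of drying_rack between -0.1325 and -0.0925 m and y of vase_blue in the frame of shop_rack between 0.1005 and 0.1245 m)) and x of vase_blue in the frame of shop_rack between -0.012 and 0.012 m and z of vase_blue in the frame of shop_rack between 0.035 and 0.045 m and ((y of disc_white in the frame of drying_rack between 0.0925 and 0.1325 m and y of vase_white in the frame of shop_rack between -0.1245 and -0.1005 m) or (y of disc_white in the frame of drying_rack between 0.0175 and 0.0575 m and y of vase_white in the frame of shop_rack between -0.0495 and -0.0255 m) or (y of disc_white in the frame of drying_rack between -0.0575 and -0.0175 m and y of vase_white in the frame of shop_rack between 0.0255 and 0.0495 m) or (y of disc_white in the frame of drying_rack between -0.1325 and -0.0925 m and y of vase_white in the frame of shop_rack between 0.1005 and 0.1245 m)) and x of vase_white in the frame of shop_rack between -0.012 and 0.012 m and z of vase_white in the frame of shop_rack between 0.035 and 0.045 m); the robot touches nothing.
It fails at once if a vase is tipped over (more than 0.7 rad) (angle between any of vase_orange, vase_green, vase_blue, vase_white's own z axis and vertical above 0.7 rad).
It fails at once if a vase is banged or pressed hard onto the shop rack (more than 40 N) (contact force between any of vase_orange, vase_green, vase_blue, vase_white and shop_rack above 40 N).
It fails at once if a vase is dropped (falls at more than 0.5 m/s, about 13 mm, with no finger on it) ((linear speed of vase_orange above 0.5 m/s and contact force between vase_orange and the fingers below 0.05 N) or (linear speed of vase_green above 0.5 m/s and contact force between vase_green and the fingers below 0.05 N) or (linear speed of vase_blue above 0.5 m/s and contact force between vase_blue and the fingers below 0.05 N) or (linear speed of vase_white above 0.5 m/s and contact force between vase_white and the fingers below 0.05 N)).
It also fails if it takes over 120 s, if anything falls off the work surface, if the arm or the gripper's body presses on something with over 40 N, if the wrist force passes 120 N, or if a joint passes its speed limit or range.

### The arm

A 7-joint arm with a two-finger parallel gripper is mounted at the origin on the work surface. World frame = base frame: x ahead of the robot, y to its left, z up, the work surface at z = 0. Lengths are in m, angles in rad, forces in N, time in s.
With the tool pointing down it reaches from about 0.425 to 0.825 m from the base axis. Payload 3.6 kg.
Tool frame: the origin (TCP) lies at the very end of the fingers, on their centre line; the grasp point (between the pads) lies behind it (ctrl.grasp_offset is the z of the grasp point in the tool frame, in m); z points along the fingers, y is the line along which they close (so a half turn about z gives the same grasp; the last joint's range is limited). The gripper opens to 93 mm and grips with 3 to 60 N. Pads are 15 mm wide; open, the fingers measure 128 mm over their backs; the gripper's body (75 mm by 188 mm) begins 65 mm behind the grasp point.
Start: joints at [1.208, 0.615, -0.013, 1.423, 0.008, 1.103, -0.04], TCP at [0.215, -0.613, 0.219] pointing down, gripper open.
Joint ranges: [-3.12, 3.12], [-0.3, 2.06], [-1.34, 1.32], [0.26, 2.42], [-1.36, 4.5], [0.01, 1.98], [-2.84, 2.84]. Speed limits (rad/s): [2.79, 2.79, 3.14, 3.14, 3.14, 3.14, 3.14].

### API

Orientations are given as a unit quaternion [w, x, y, z].
In Python, from workcell import ctrl gives the robot as it stands.
- The arm moves only by the tool drive_tool, never from a script. Its argument "moves" is a list of rows, each an object with "slide": the shift along the tool's x, y, z in units of 1 m (1.0 is 1 m), a list of three; "delta_rot": the turn, a rotation vector about the tool's x, y, z in units of 90 degrees (1.0 is 90 degrees), a list of three; "gripper": the gripper command: -1 is fully open, 1 is shut, values between are in proportion. A call has 1 to 20 rows; each row is the pose to reach, as a shift and turn from the pose commanded when the call began, along the tool's axes at that moment; what a row does not reach only later rows make up. A row lasts 1/8 s, in which the tool goes at most 62.5 mm and 10.7 degrees, less where a joint would pass 70% of its speed; a pose out of reach is approached as far as the arm can. A call with a number of a shift or a turn outside -1 to 1 is refused whole. A call with a gripper value outside its range is refused whole. The fingers move at their own pace and stop on an object; "newtons" is the grip in N (left out, the last holds). Time passes only in rows, so rows that repeat a pose let the fingers close. It gives the time, the measured TCP pose, the force, the opening and the grip force at its end, in the units of the state.
- ctrl.get_obs(): the state, without advancing time (a new reading comes with each control period).
- ctrl.get_image(name): name is "side" or "top"; returns a dict with "pixels" (420x560x3 uint8, blue, green, red), "vertical_fov" (degrees; the focal length in pixels is half the picture's height over the tangent of half this angle, whatever the lens; pixels are square), "cx", "cy" (the principal point, pixels), "k1" (the pictures are not rectified: a ray, as slopes to the right and down, at radius r is drawn at 1 + k1 r^2 times it, then the intrinsics apply), "position" and "rotation" of the camera in the world. Camera axes: x right, y down, z forward; pixel columns grow to the right and rows downward; lengths in m; the calibration is good to about 2 mm. A picture is of the moment at which its call begins. There is no depth.
- ctrl.finish_job(): hands the job in; it is judged then, once.
Trained networks look in the newest picture that a camera, given by its name, has taken for a name from the list of things; names that differ only in an ending like _2 or _b are one class to them, and where a whole thing is asked for, a point or a joint stands for the part that bears it (a point fixed in the world has none). Each returns a list of dicts, best first, with "score" (0 to 1); they miss things now and then, are a little off and sometimes report something else, mostly with a low value. They report only what shows in the picture. A call takes as long as a camera call.
- ctrl.spot_in(camera, target): "centre" ([column, row] in pixels, amid what is visible of it).
- ctrl.regions_of(camera, target): "mask" (420x560 bool, what is visible of it) and "centre" ([column, row] in pixels, amid what is visible of it).
The state is a dict: "clock": time; "q": joint angles; "joint_velocities": joint speeds; "joint_torque": joint torques, N m; "eef_pos": TCP position; "tcp_rot": TCP orientation; "ft_force": force on the tool from outside, world axes, zero at the start; "ft_torque": the same for the moment, N m; "gripper_width": opening from 0.0 (shut) to 1.0 (fully open); "grip_force": force on a finger pad.
Only numpy, scipy, OpenCV 4.12 (cv2) and the standard library are available. Lean on these libraries where they do the work, as an engineer would, in place of code of your own. Each camera call takes 0.05 s, during which the arm holds its last target. There are 200 camera calls.

## Working session

There is one attempt and no reset: what is moved stays moved. The work goes in short steps, Python scripts to look and compute and a tool call to move; the robot and the scene stay as the last step left them, time stands still between calls to the robot, and variables do not carry over. Pictures are saved under pics/ and viewed, at most 14 in all, crops included, and the job is handed in when it is done.

Besides the shell and the picture viewer there is one more tool, called after "Request:" as name(argument=value, ...) on one line, values as JSON. drive_tool: Moves the arm, as the interface text tells. Its arguments: {"type":"object","properties":{"moves":{"type":"array","items":{"type":"object","properties":{"slide":{"type":"array","items":{"type":"number","minimum":-1,"maximum":1}},"delta_rot":{"type":"array","items":{"type":"number","minimum":-1,"maximum":1}},"gripper":{"type":"number"}}}},"newtons":{"type":"number"}},"required":["moves"]}

```bash
mkdir -p pics; cat > h.py <<'E'
import numpy as np, cv2
from workcell import ctrl
def cam(im):
    f=210/np.tan(np.radians(im["vertical_fov"])/2)
    R=np.array(im["rotation"],float)
    if R.size==4:
        from scipy.spatial.transform import Rotation
        R=Rotation.from_quat(R.ravel()[[1,2,3,0]]).as_matrix()
    return f,R.reshape(3,3),np.array(im["position"],float)
def to_plane(im,px,z):
    f,R,p=cam(im)
    d=(np.array(px,float)-[im["cx"],im["cy"]])/f
    u=d.copy()
    for _ in range(30): u=d/(1+im["k1"]*(u@u))
    r=R@np.array([u[0],u[1],1]); return p+r*(z-p[2])/r[2]
def proj(im,P):
    f,R,p=cam(im); c=R.T@(np.array(P)-p); u=c[:2]/c[2]
    return u*(1+im["k1"]*(u@u))*f+[im["cx"],im["cy"]]
E
python3 - <<'E'
from h import *
ims={}
for n in("top","side"):
    im=ctrl.get_image(n); cv2.imwrite(f"pics/{n}0.png",im["pixels"])
    print(n,{k:v for k,v in im.items() if k!="pixels"})
    for c in("orange","green","blue","white"):
        for t,z in(("vase_",.09),("disc_",.04)):
            for r in ctrl.spot_in(n,t+c)[:2]: print(t+c,round(r["score"],2),np.round(r["centre"],1),to_plane(im,r["centre"],z).round(3))
    for t in("drying_rack","shop_rack"):
        for r in ctrl.regions_of(n,t)[:2]:
            print(t,r["score"],r["centre"],to_plane(im,r["centre"],.045).round(3),r["mask"].sum())
o=ctrl.get_obs(); print(o, ctrl.grasp_offset)
E
```

```text
top {'vertical_fov': 43.923359240699696, 'cx': 283.33845032779243, 'cy': 203.9366570968177, 'k1': -0.18163457265169491, 'position': array([0.43315611, 0.0016012 , 0.80253389]), 'rotation': array([ 0.05546743, -0.69895492,  0.70887736, -0.07666991])}
vase_orange 0.75 [198.1 152.4] [0.644 0.099 0.09 ]
disc_orange 0.79 [204.4 171.6] [0.628 0.096 0.04 ]
vase_green 0.59 [146.5 151.2] [0.647 0.174 0.09 ]
disc_green 0.52 [165.9 165.8] [0.638 0.155 0.04 ]
vase_blue 0.87 [250.7 151.6] [0.644 0.024 0.09 ]
vase_blue 0.41 [302.4 157. ] [ 0.636 -0.049  0.09 ]
disc_blue 0.8 [246.5 168.5] [0.633 0.032 0.04 ]
vase_white 0.6 [300.3 156.3] [ 0.637 -0.046  0.09 ]
drying_rack 0.86 [223.8, 172.1] [0.626 0.066 0.045] 9036
shop_rack 0.75 [224.3, 270.5] [0.479 0.065 0.045] 15506
shop_rack 0.42 [252.3, 147.2] [0.664 0.023 0.045] 1152
side {'vertical_fov': 48.32997156801315, 'cx': 285.93485036448124, 'cy': 203.62004485618897, 'k1': 0.011172358969144916, 'position': array([0.38476416, 0.42178648, 0.54060106]), 'rotation': array([ 0.06799961, -0.18026068,  0.90524375, -0.37870291])}
vase_orange 0.94 [182.2 238.
[... 577 characters left out ...]
23,  0.61490584, -0.0125845 ,  1.42338562,  0.00809592,
        1.10336718, -0.04039833]), 'joint_velocities': array([ 0.0008083 , -0.00061476, -0.00062165,  0.00194182, -0.00025327,
       -0.0003044 ,  0.0002743 ]), 'joint_torque': array([ 1.28689867e-04, -4.58831584e+01,  2.08855835e-01, -1.66033602e+01,
       -6.10568631e-02,  1.32873395e-02,  2.79526137e-05]), 'eef_pos': array([ 0.21480888, -0.61346675,  0.21864124]), 'tcp_rot': array([-1.08669073e-05,  9.85852818e-01,  1.67613309e-01,  1.41776249e-05]), 'ft_force': array([-0.76592805, -0.94099327, -0.04506071]), 'ft_torque': array([-0.03716044,  0.00275836, -0.05496508]), 'grip_force': 0.0, 'gripper_width': 0.9986254364905361} -0.0188
```

View pics/top0.png

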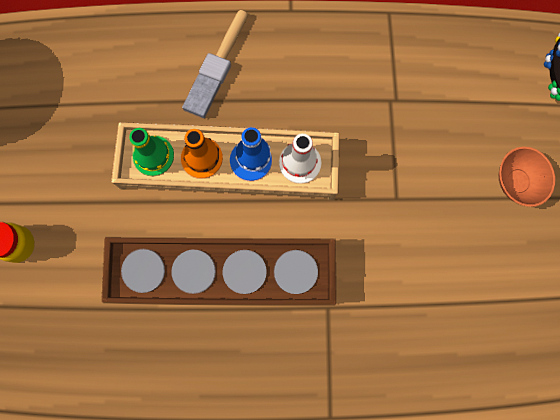

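View pics/side0.png

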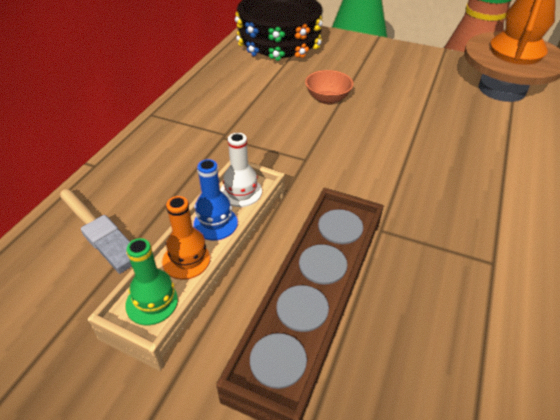

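The top view shows the drying rack (far, x≈0.63) with green, orange, blue and white from left to right, mouths at about (138,137), (194,137), (251,136), (303,143). The empty shop rack is nearer, with seats at about (142,271), (193,271), (244,271), (296,271). The side view agrees.

```bash
cat >> h.py <<'E'
def blobs(m,lo,hi):
    n,l,s,c=cv2.connectedComponentsWithStats(m.astype(np.uint8)); return [c[i] for i in range(1,n) if lo<s[i,4]<hi]
def seats(im):
    b=im["pixels"].astype(int); m=(b.max(2)-b.min(2)<30)&(b.mean(2)>110)&(b.mean(2)<190)
    return [to_plane(im,c,.04) for c in blobs(m,900,6000)]
def line(P):
    P=np.array(sorted(P,key=lambda p:-p[1]))[:,:2]; c=P.mean(0); u=np.linalg.svd(P-c)[2][0]; u=u*np.sign(u[1])
    return c,u,np.arctan2(-u[0],u[1])
E
python3 - <<'E'
from h import *
A={"drying":[],"shop":[]}
for n in("top","side"):
    im=ctrl.get_image(n); b=im["pixels"].astype(int)
    dark=b.max(2)<55
    box=dark.copy(); 
    P=[to_plane(im,c,.143) for c in blobs(dark,60,400)]
    P=[p for p in P if .55<p[0]<.75 and -.1<p[1]<.25]
    print(n,"mouths",[p.round(4)[:2].tolist() for p in P])
    S=[p for p in seats(im) if .4<p[0]<.6 and -.1<p[1]<.25]
    print("seats",[p.round(4)[:2].tolist() for p in S])
    for Q in(P,S):
        if len(Q)==4: print(line(Q))
E
```

```text
top mouths [[0.653, 0.1738], [0.6508, 0.0224], [0.6494, 0.0987], [0.6412, -0.0459]]
seats [[0.4804, 0.1864], [0.479, 0.1113], [0.478, 0.0365], [0.4767, -0.0387]]
(array([0.64863075, 0.06225189]), array([0.04544963, 0.99896663]), np.float64(-0.0454652916452613))
(array([0.47853078, 0.07389453]), array([0.01636934, 0.99986601]), np.float64(-0.016370071729429395))
side mouths [[0.6534, 0.0978], [0.6565, 0.1732]]
seats [[0.4793, -0.0365], [0.4805, 0.0386], [0.4816, 0.1138], [0.4828, 0.1889]]
(array([0.48102565, 0.07621483]), array([0.01532013, 0.99988264]), np.float64(-0.015320731973119612))
```

```bash
python3 - <<'E'
from h import *
for n in("top","side"):
    im=ctrl.get_image(n); b=im["pixels"]; out=[]
    for P in([.654,.174],[.651,.098],[.650,.0225],[.646,-.05]):
        u,v=proj(im,[*P,.144]).round().astype(int); c=b[v-30:v+30,u-30:u+30]
        out.append(cv2.resize(cv2.circle(c.copy(),(30,30),0,(255,0,255),-1),(200,200),interpolation=0))
    M=np.hstack(out); full=M if n=="top" else np.vstack([full,M])
cv2.imwrite("pics/c1.png",full)
for n in("top","side"):
    im=ctrl.get_image(n); b=im["pixels"].astype(int)
    for th in(40,70,90):
      P=[(to_plane(im,c,.143).round(4)[:2].tolist()) for c in blobs(b.max(2)<th,20,600)]
      print(n,th,[p for p in P if .58<p[0]<.68 and -.1<p[1]<.25])
    for w in("drying_rack","shop_rack"):
      m=ctrl.regions_of(n,w)[0]["mask"].astype(np.uint8)
      r=cv2.minAreaRect(max(cv2.findContours(m,0,2)[0],key=cv2.contourArea)); print(w,[to_plane(im,p,.05).round(3)[:2].tolist() for p in cv2.boxPoints(r)])
E
```

```text
top 40 [[0.6529, 0.1737], [0.6509, 0.0226], [0.6497, 0.0987], [0.6412, -0.0459]]
top 70 [[0.6529, 0.1736], [0.6509, 0.0223], [0.6494, 0.0986], [0.6408, 0.1545], [0.6414, -0.0459], [0.6381, 0.0922]]
top 90 [[0.629, 0.1942], [0.6531, 0.1737], [0.6495, 0.0988], [0.6507, 0.0221], [0.6377, 0.155], [0.6413, -0.0459], [0.6382, 0.0934], [0.6318, 0.0145], [0.6134, 0.0738], [0.6136, 0.1428]]
drying_rack [[0.675, -0.013], [0.688, -0.065], [0.625, -0.078], [0.612, -0.027]]
shop_rack [[0.529, 0.247], [0.525, -0.098], [0.427, -0.095], [0.43, 0.244]]
side 40 [[0.6452, -0.0473], [0.6545, 0.0214], [0.6533, 0.0979], [0.6563, 0.1733]]
side 70 [[0.6453, -0.0476], [0.6548, 0.0208], [0.6534, 0.0978], [0.6411, 0.111], [0.6565, 0.1732]]
side 90 [[0.6451, -0.0472], [0.6549, 0.0211], [0.6534, 0.0977], [0.6414, 0.1108], [0.6566, 0.1733], [0.6254, 0.1887], [0.5911, 0.2108]]
drying_rack [[0.709, 0.243], [0.744, -0.164], [0.574, -0.088], [0.595, 0.263]]
shop_rack [[0.528, 0.264], [0.575, -0.111], [0.428, -0.091], [0.433, 0.26]]
```

View pics/c1.png

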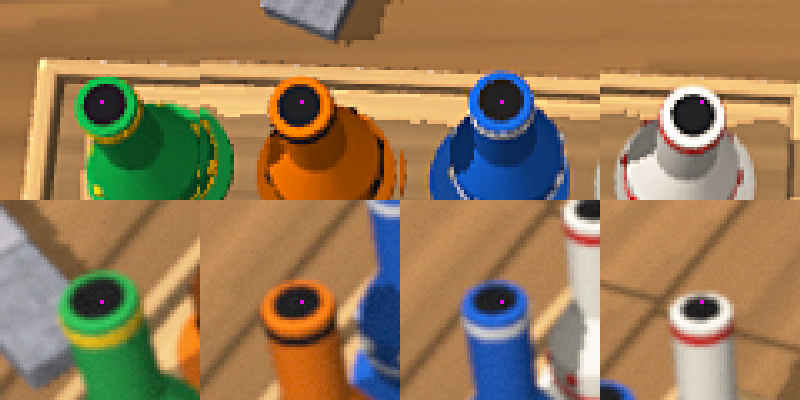

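Request:
drive_tool(moves=[{"slide":[0.05,-0.045,-0.016],"delta_rot":[0,0,-0.06],"gripper":-1},{"slide":[0.1,-0.09,-0.016],"delta_rot":[0,0,-0.12],"gripper":-1},{"slide":[0.14,-0.125,-0.016],"delta_rot":[0,0,-0.17],"gripper":-1},{"slide":[0.18,-0.16,-0.016],"delta_rot":[0,0,-0.22],"gripper":-1},{"slide":[0.22,-0.195,-0.016],"delta_rot":[0,0,-0.27],"gripper":-1},{"slide":[0.26,-0.23,-0.016],"delta_rot":[0,0,-0.32],"gripper":-1},{"slide":[0.3,-0.265,-0.016],"delta_rot":[0,0,-0.37],"gripper":-1},{"slide":[0.34,-0.3,-0.016],"delta_rot":[0,0,-0.42],"gripper":-1},{"slide":[0.38,-0.335,-0.016],"delta_rot":[0,0,-0.47],"gripper":-1},{"slide":[0.42,-0.37,-0.016],"delta_rot":[0,0,-0.52],"gripper":-1},{"slide":[0.46,-0.405,-0.016],"delta_rot":[0,0,-0.57],"gripper":-1},{"slide":[0.5,-0.44,-0.016],"delta_rot":[0,0,-0.62],"gripper":-1},{"slide":[0.54,-0.48,-0.016],"delta_rot":[0,0,-0.67],"gripper":-1},{"slide":[0.58,-0.515,-0.016],"delta_rot":[0,0,-0.72],"gripper":-1},{"slide":[0.62,-0.55,-0.016],"delta_rot":[0,0,-0.7856],"gripper":-1},{"slide":[0.65,-0.58,-0.016],"delta_rot":[0,0,-0.7856],"gripper":-1},{"slide":[0.6751,-0.5974,-0.016],"delta_rot":[0,0,-0.7856],"gripper":-1},{"slide":[0.6751,-0.5974,-0.016],"delta_rot":[0,0,-0.7856],"gripper":-1},{"slide":[0.6751,-0.5974,-0.016],"delta_rot":[0,0,-0.7856],"gripper":-1}], newtons=15)

```text
clock: 3.98
eef_pos: [0.6543, 0.1719, 0.2345]
tcp_rot: [0.0, 0.708, 0.707, -0.001]
ft_force: [0.6, -0.5, -0.5]
gripper_width: 1.005
grip_force: 0.0
```

Request:
drive_tool(moves=[{"slide":[0.0015,0,0.04],"gripper":-1},{"slide":[0.0015,0,0.08],"gripper":-1},{"slide":[0.0015,0,0.11],"gripper":-1},{"slide":[0.0015,0,0.1315],"gripper":-1},{"slide":[0.0015,0,0.1315],"gripper":-1}])

```text
$.moves[0]: bad value
```

```bash
python3 - <<'E'
from h import *
a=[]
for n in("top","side"):
    im=ctrl.get_image(n);b=im["pixels"]; u,v=proj(im,[.6545,.1735,.13]).round().astype(int)
    u=max(u,100); v=max(v,100); a.append(cv2.resize(b[v-100:v+100,u-100:u+100],(400,400)))
cv2.imwrite("pics/c2.png",np.hstack(a)); print(ctrl.get_obs()["eef_pos"])
E
```

```text
[0.65444008 0.17134825 0.23491986]
```

View pics/c2.png

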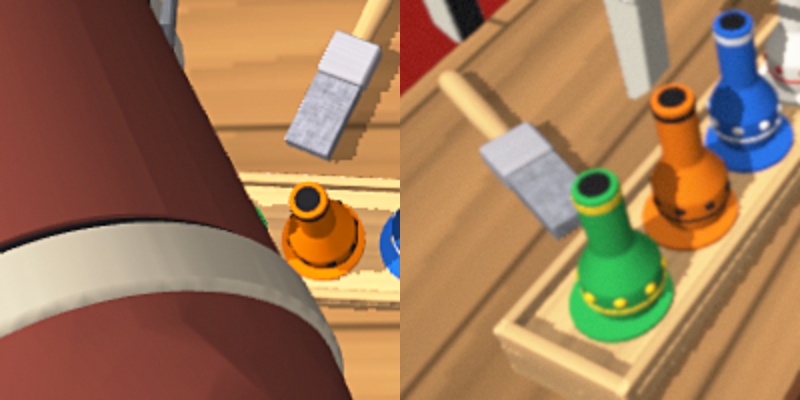

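The side crop shows the gripper still above the green vase, because the call was refused (the turn was missing). I'll repeat it.

Request:
drive_tool(moves=[{"slide":[0.0015,0,0.04],"delta_rot":[0,0,0],"gripper":-1},{"slide":[0.0015,0,0.08],"delta_rot":[0,0,0],"gripper":-1},{"slide":[0.0015,0,0.11],"delta_rot":[0,0,0],"gripper":-1},{"slide":[0.0015,0,0.1315],"delta_rot":[0,0,0],"gripper":-1},{"slide":[0.0015,0,0.1315],"delta_rot":[0,0,0],"gripper":-1}])

```text
clock: 4.7
eef_pos: [0.6533, 0.1728, 0.1016]
tcp_rot: [-0.001, 0.708, 0.707, -0.002]
ft_force: [0.2, 0.2, 0.2]
gripper_width: 1.0
grip_force: 0.0
```

```bash
python3 - <<'E'
from h import *
im=ctrl.get_image("side");b=im["pixels"]; u,v=proj(im,[.6545,.1735,.13]).round().astype(int)
cv2.imwrite("pics/c3.png",cv2.resize(b[v-100:v+100,u-100:u+100],(500,500))); print(ctrl.get_obs()["eef_pos"])
E
```

```text
[0.65442046 0.17362758 0.10328154]
```

View pics/c3.png

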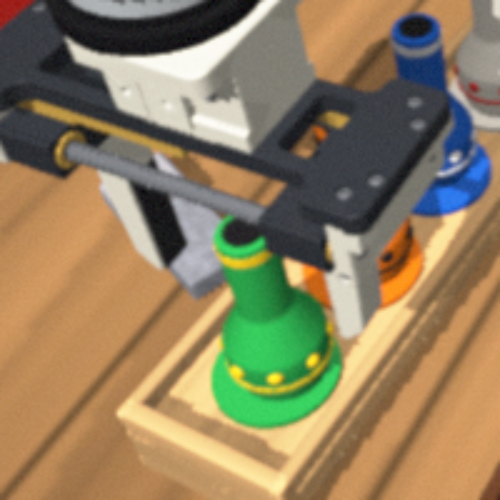

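The fingers straddle the green neck, with its centre between the pads at about (258,300) in the crop. Closing and lifting.

Request:
drive_tool(moves=[{"slide":[0,0,0],"delta_rot":[0,0,0],"gripper":1},{"slide":[0,0,0],"delta_rot":[0,0,0],"gripper":1},{"slide":[0,0,0],"delta_rot":[0,0,0],"gripper":1},{"slide":[0,0,0],"delta_rot":[0,0,0],"gripper":1},{"slide":[0,0,0],"delta_rot":[0,0,0],"gripper":1},{"slide":[0,0,0],"delta_rot":[0,0,0],"gripper":1},{"slide":[0,0,0],"delta_rot":[0,0,0],"gripper":1},{"slide":[0,0,0],"delta_rot":[0,0,0],"gripper":1}])

```text
clock: 5.75
eef_pos: [0.6544, 0.175, 0.103]
tcp_rot: [-0.0, 0.707, 0.707, -0.0]
ft_force: [-0.4, -0.2, -0.1]
gripper_width: 0.277
grip_force: 15.0
```

Request:
drive_tool(moves=[{"slide":[0,0,-0.02],"delta_rot":[0,0,0],"gripper":1},{"slide":[0,0,-0.05],"delta_rot":[0,0,0],"gripper":1},{"slide":[0,0,-0.085],"delta_rot":[0,0,0],"gripper":1},{"slide":[0,0,-0.115],"delta_rot":[0,0,0],"gripper":1},{"slide":[0,0,-0.132],"delta_rot":[0,0,0],"gripper":1},{"slide":[-0.02,-0.02,-0.132],"delta_rot":[0,0,0],"gripper":1},{"slide":[-0.045,-0.04,-0.132],"delta_rot":[0,0,0],"gripper":1},{"slide":[-0.075,-0.065,-0.132],"delta_rot":[0,0,0],"gripper":1},{"slide":[-0.105,-0.09,-0.132],"delta_rot":[0,0,0],"gripper":1},{"slide":[-0.135,-0.115,-0.132],"delta_rot":[0,0,0],"gripper":1},{"slide":[-0.165,-0.14,-0.132],"delta_rot":[0,0,0],"gripper":1},{"slide":[-0.19,-0.16,-0.132],"delta_rot":[0,0,0],"gripper":1},{"slide":[-0.205,-0.171,-0.132],"delta_rot":[0,0,0],"gripper":1},{"slide":[-0.2115,-0.1765,-0.132],"delta_rot":[0,0,0],"gripper":1},{"slide":[-0.2115,-0.1765,-0.132],"delta_rot":[0,0,0],"gripper":1},{"slide":[-0.2115,-0.1765,-0.132],"delta_rot":[0,0,0],"gripper":1}])

```text
clock: 7.75
eef_pos: [0.4788, -0.0353, 0.2352]
tcp_rot: [-0.0, 0.706, 0.708, 0.001]
ft_force: [0.2, -0.4, -1.5]
gripper_width: 0.278
grip_force: 15.0
```

```bash
python3 - <<'E'
from h import *
im=ctrl.get_image("side");b=im["pixels"]; cv2.imwrite("pics/s4.png",b); print(ctrl.get_obs()["eef_pos"],ctrl.get_obs()["ft_force"])
E
```

```text
[ 0.47869085 -0.03533923  0.23517351] [-0.01520232 -0.04291475 -1.15666415]
```

View pics/s4.png

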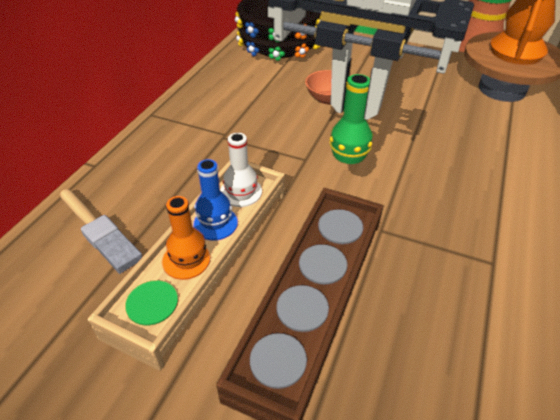

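The green vase hangs upright at about (352,130), over the rightmost seat; the green disc is bare. Lowering.

Request:
drive_tool(moves=[{"slide":[0,0,0.025],"delta_rot":[0,0,0],"gripper":1},{"slide":[0,0,0.055],"delta_rot":[0,0,0],"gripper":1},{"slide":[0,0,0.085],"delta_rot":[0,0,0],"gripper":1},{"slide":[0,0,0.108],"delta_rot":[0,0,0],"gripper":1},{"slide":[0,0,0.12],"delta_rot":[0,0,0],"gripper":1},{"slide":[0,0,0.126],"delta_rot":[0,0,0],"gripper":1},{"slide":[0,0,0.129],"delta_rot":[0,0,0],"gripper":1},{"slide":[0,0,0.131],"delta_rot":[0,0,0],"gripper":1},{"slide":[0,0,0.131],"delta_rot":[0,0,0],"gripper":1},{"slide":[0,0,0.131],"delta_rot":[0,0,0],"gripper":1}])

```text
clock: 9.05
eef_pos: [0.4783, -0.0366, 0.1045]
tcp_rot: [0.0, 0.707, 0.707, 0.0]
ft_force: [-0.2, -0.7, -1.4]
gripper_width: 0.28
grip_force: 15.0
```

Request:
drive_tool(moves=[{"slide":[0,0,0.001],"delta_rot":[0,0,0],"gripper":1},{"slide":[0,0,0.0015],"delta_rot":[0,0,0],"gripper":1},{"slide":[0,0,0.0015],"delta_rot":[0,0,0],"gripper":1}])

```text
clock: 9.43
eef_pos: [0.4781, -0.0365, 0.1028]
tcp_rot: [0.0, 0.707, 0.707, 0.0]
ft_force: [-0.1, 0.1, 0.5]
gripper_width: 0.271
grip_force: 15.0
```

Request:
drive_tool(moves=[{"slide":[0,0,0],"delta_rot":[0,0,0],"gripper":0.2},{"slide":[0,0,0],"delta_rot":[0,0,0],"gripper":0},{"slide":[0,0,0],"delta_rot":[0,0,0],"gripper":-1},{"slide":[0,0,0],"delta_rot":[0,0,0],"gripper":-1},{"slide":[0,0,0],"delta_rot":[0,0,0],"gripper":-1},{"slide":[0,0,0],"delta_rot":[0,0,0],"gripper":-1},{"slide":[0,0,-0.02],"delta_rot":[0,0,0],"gripper":-1},{"slide":[0,0,-0.06],"delta_rot":[0,0,0],"gripper":-1},{"slide":[0,0,-0.1],"delta_rot":[0,0,0],"gripper":-1},{"slide":[0,0,-0.13],"delta_rot":[0,0,0],"gripper":-1},{"slide":[0.03,0.04,-0.13],"delta_rot":[0,0,0],"gripper":-1},{"slide":[0.06,0.08,-0.13],"delta_rot":[0,0,0],"gripper":-1},{"slide":[0.09,0.12,-0.13],"delta_rot":[0,0,0],"gripper":-1},{"slide":[0.12,0.155,-0.13],"delta_rot":[0,0,0],"gripper":-1},{"slide":[0.1345,0.1735,-0.13],"delta_rot":[0,0,0],"gripper":-1},{"slide":[0.1345,0.1735,-0.13],"delta_rot":[0,0,0],"gripper":-1},{"slide":[0.1345,0.1735,-0.13],"delta_rot":[0,0,0],"gripper":-1}])

```text
clock: 11.55
eef_pos: [0.6509, 0.097, 0.2324]
tcp_rot: [-0.0, 0.707, 0.707, -0.001]
ft_force: [-0.4, -0.3, -0.1]
gripper_width: 1.0
grip_force: 0.0
```

```bash
python3 - <<'E'
from h import *
im=ctrl.get_image("side");b=im["pixels"]; cv2.imwrite("pics/s5.png",b); print(ctrl.get_obs()["eef_pos"])
P=[to_plane(im,c,.143).round(4)[:2].tolist() for c in blobs(b.max(2)<60,20,600)]
print([p for p in P if .4<p[0]<.7 and -.1<p[1]<.25])
E
```

```text
[0.65089635 0.0966318  0.23267766]
[[0.6454, -0.0476], [0.6547, 0.021], [0.4813, -0.0403], [0.6535, 0.0979], [0.4956, 0.2172], [0.4961, 0.2495]]
```

View pics/s5.png

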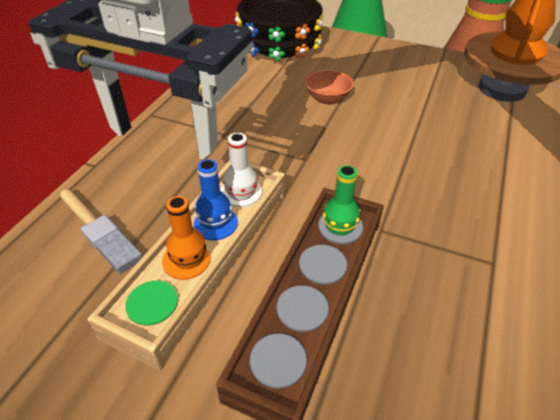

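The green vase stands on the rightmost seat, mouth at about (347,170), within roughly 4 mm of centre. Next is orange.

Request:
drive_tool(moves=[{"slide":[0.001,0.0005,0.04],"delta_rot":[0,0,0],"gripper":-1},{"slide":[0.001,0.0005,0.08],"delta_rot":[0,0,0],"gripper":-1},{"slide":[0.001,0.0005,0.11],"delta_rot":[0,0,0],"gripper":-1},{"slide":[0.001,0.0005,0.1295],"delta_rot":[0,0,0],"gripper":-1},{"slide":[0.001,0.0005,0.1295],"delta_rot":[0,0,0],"gripper":-1},{"slide":[0.001,0.0005,0.1295],"delta_rot":[0,0,0],"gripper":-1},{"slide":[0.001,0.0005,0.1295],"delta_rot":[0,0,0],"gripper":1},{"slide":[0.001,0.0005,0.1295],"delta_rot":[0,0,0],"gripper":1},{"slide":[0.001,0.0005,0.1295],"delta_rot":[0,0,0],"gripper":1},{"slide":[0.001,0.0005,0.1295],"delta_rot":[0,0,0],"gripper":1},{"slide":[0.001,0.0005,0.1295],"delta_rot":[0,0,0],"gripper":1},{"slide":[0.001,0.0005,0.1295],"delta_rot":[0,0,0],"gripper":1},{"slide":[0.001,0.0005,0.1295],"delta_rot":[0,0,0],"gripper":1},{"slide":[0.001,0.0005,0.1295],"delta_rot":[0,0,0],"gripper":1}])

```text
clock: 13.35
eef_pos: [0.6518, 0.099, 0.1031]
tcp_rot: [-0.0, 0.707, 0.707, -0.0]
ft_force: [-0.6, 0.2, 0.4]
gripper_width: 0.28
grip_force: 15.0
```

Request:
drive_tool(moves=[{"slide":[0,0,-0.02],"delta_rot":[0,0,0],"gripper":1},{"slide":[0,0,-0.055],"delta_rot":[0,0,0],"gripper":1},{"slide":[0,0,-0.09],"delta_rot":[0,0,0],"gripper":1},{"slide":[0,0,-0.12],"delta_rot":[0,0,0],"gripper":1},{"slide":[-0.005,-0.015,-0.13],"delta_rot":[0,0,0],"gripper":1},{"slide":[-0.017,-0.05,-0.13],"delta_rot":[0,0,0],"gripper":1},{"slide":[-0.03,-0.09,-0.13],"delta_rot":[0,0,0],"gripper":1},{"slide":[-0.045,-0.13,-0.13],"delta_rot":[0,0,0],"gripper":1},{"slide":[-0.056,-0.16,-0.13],"delta_rot":[0,0,0],"gripper":1},{"slide":[-0.0595,-0.1728,-0.13],"delta_rot":[0,0,0],"gripper":1},{"slide":[-0.0595,-0.1728,-0.13],"delta_rot":[0,0,0],"gripper":1},{"slide":[-0.0595,-0.1728,-0.11],"delta_rot":[0,0,0],"gripper":1},{"slide":[-0.0595,-0.1728,-0.08],"delta_rot":[0,0,0],"gripper":1},{"slide":[-0.0595,-0.1728,-0.05],"delta_rot":[0,0,0],"gripper":1},{"slide":[-0.0595,-0.1728,-0.025],"delta_rot":[0,0,0],"gripper":1},{"slide":[-0.0595,-0.1728,-0.012],"delta_rot":[0,0,0],"gripper":1},{"slide":[-0.0595,-0.1728,-0.006],"delta_rot":[0,0,0],"gripper":1},{"slide":[-0.0595,-0.1728,-0.003],"delta_rot":[0,0,0],"gripper":1},{"slide":[-0.0595,-0.1728,-0.001],"delta_rot":[0,0,0],"gripper":1},{"slide":[-0.0595,-0.1728,-0.001],"delta_rot":[0,0,0],"gripper":1}])

```text
clock: 15.85
eef_pos: [0.4796, 0.0395, 0.1046]
tcp_rot: [0.0, 0.707, 0.707, 0.0]
ft_force: [-0.3, -0.3, -1.8]
gripper_width: 0.281
grip_force: 15.0
```

Request:
drive_tool(moves=[{"slide":[0,0,0.001],"delta_rot":[0,0,0],"gripper":1},{"slide":[0,0,0.0015],"delta_rot":[0,0,0],"gripper":1},{"slide":[0,0,0.0015],"delta_rot":[0,0,0],"gripper":1},{"slide":[0,0,0.0015],"delta_rot":[0,0,0],"gripper":0.2},{"slide":[0,0,0.0015],"delta_rot":[0,0,0],"gripper":0},{"slide":[0,0,0.0015],"delta_rot":[0,0,0],"gripper":-1},{"slide":[0,0,0.0015],"delta_rot":[0,0,0],"gripper":-1},{"slide":[0,0,0.0015],"delta_rot":[0,0,0],"gripper":-1},{"slide":[0,0,0.0015],"delta_rot":[0,0,0],"gripper":-1},{"slide":[0,0,-0.02],"delta_rot":[0,0,0],"gripper":-1},{"slide":[0,0,-0.06],"delta_rot":[0,0,0],"gripper":-1},{"slide":[0,0,-0.1],"delta_rot":[0,0,0],"gripper":-1},{"slide":[0,0.01,-0.1285],"delta_rot":[0,0,0],"gripper":-1},{"slide":[-0.005,0.05,-0.1285],"delta_rot":[0,0,0],"gripper":-1},{"slide":[-0.01,0.095,-0.1285],"delta_rot":[0,0,0],"gripper":-1},{"slide":[-0.014,0.14,-0.1285],"delta_rot":[0,0,0],"gripper":-1},{"slide":[-0.0165,0.174,-0.1285],"delta_rot":[0,0,0],"gripper":-1},{"slide":[-0.0165,0.174,-0.1285],"delta_rot":[0,0,0],"gripper":-1},{"slide":[-0.0165,0.174,-0.1285],"delta_rot":[0,0,0],"gripper":-1}])

```text
clock: 18.23
eef_pos: [0.6522, 0.0233, 0.2323]
tcp_rot: [-0.001, 0.707, 0.707, -0.001]
ft_force: [-0.4, 0.4, 0.4]
gripper_width: 0.998
grip_force: 0.0
```

```bash
python3 - <<'E'
from h import *
im=ctrl.get_image("side");b=im["pixels"]; cv2.imwrite("pics/s6.png",b); print(ctrl.get_obs()["eef_pos"])
P=[to_plane(im,c,.143).round(4)[:2].tolist() for c in blobs(b.max(2)<60,20,600)]
print([p for p in P if .4<p[0]<.7 and -.1<p[1]<.25])
E
```

```text
[0.6521168  0.02339915 0.23269663]
[[0.6454, -0.0476], [0.6545, 0.021], [0.4813, -0.0403], [0.4823, 0.0378], [0.4932, 0.0631], [0.4755, 0.0538], [0.494, 0.1154], [0.4948, 0.1631], [0.4956, 0.2199]]
```

View pics/s6.png

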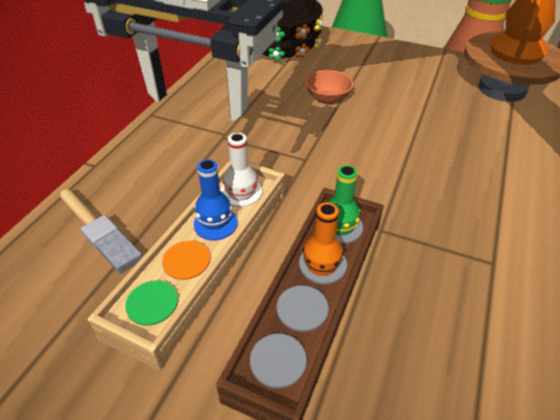

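Orange stands upright on its seat, mouth at about (327,211). Blue is next.

Request:
drive_tool(moves=[{"slide":[-0.001,0.0005,0.04],"delta_rot":[0,0,0],"gripper":-1},{"slide":[-0.001,0.0005,0.08],"delta_rot":[0,0,0],"gripper":-1},{"slide":[-0.001,0.0005,0.11],"delta_rot":[0,0,0],"gripper":-1},{"slide":[-0.001,0.0005,0.1295],"delta_rot":[0,0,0],"gripper":-1},{"slide":[-0.001,0.0005,0.1295],"delta_rot":[0,0,0],"gripper":-1},{"slide":[-0.001,0.0005,0.1295],"delta_rot":[0,0,0],"gripper":-1},{"slide":[-0.001,0.0005,0.1295],"delta_rot":[0,0,0],"gripper":1},{"slide":[-0.001,0.0005,0.1295],"delta_rot":[0,0,0],"gripper":1},{"slide":[-0.001,0.0005,0.1295],"delta_rot":[0,0,0],"gripper":1},{"slide":[-0.001,0.0005,0.1295],"delta_rot":[0,0,0],"gripper":1},{"slide":[-0.001,0.0005,0.1295],"delta_rot":[0,0,0],"gripper":1},{"slide":[-0.001,0.0005,0.1295],"delta_rot":[0,0,0],"gripper":1},{"slide":[-0.001,0.0005,0.1295],"delta_rot":[0,0,0],"gripper":1},{"slide":[-0.001,0.0005,0.1295],"delta_rot":[0,0,0],"gripper":1}])

```text
clock: 20.02
eef_pos: [0.6534, 0.022, 0.103]
tcp_rot: [-0.0, 0.707, 0.707, -0.0]
ft_force: [0.3, -0.6, -0.0]
gripper_width: 0.276
grip_force: 15.0
```

Request:
drive_tool(moves=[{"slide":[0,0,-0.02],"delta_rot":[0,0,0],"gripper":1},{"slide":[0,0,-0.055],"delta_rot":[0,0,0],"gripper":1},{"slide":[0,0,-0.09],"delta_rot":[0,0,0],"gripper":1},{"slide":[0,0,-0.12],"delta_rot":[0,0,0],"gripper":1},{"slide":[0.008,-0.015,-0.13],"delta_rot":[0,0,0],"gripper":1},{"slide":[0.026,-0.05,-0.13],"delta_rot":[0,0,0],"gripper":1},{"slide":[0.048,-0.09,-0.13],"delta_rot":[0,0,0],"gripper":1},{"slide":[0.069,-0.13,-0.13],"delta_rot":[0,0,0],"gripper":1},{"slide":[0.085,-0.16,-0.13],"delta_rot":[0,0,0],"gripper":1},{"slide":[0.0915,-0.1731,-0.13],"delta_rot":[0,0,0],"gripper":1},{"slide":[0.0915,-0.1731,-0.13],"delta_rot":[0,0,0],"gripper":1},{"slide":[0.0915,-0.1731,-0.11],"delta_rot":[0,0,0],"gripper":1},{"slide":[0.0915,-0.1731,-0.08],"delta_rot":[0,0,0],"gripper":1},{"slide":[0.0915,-0.1731,-0.05],"delta_rot":[0,0,0],"gripper":1},{"slide":[0.0915,-0.1731,-0.025],"delta_rot":[0,0,0],"gripper":1},{"slide":[0.0915,-0.1731,-0.012],"delta_rot":[0,0,0],"gripper":1},{"slide":[0.0915,-0.1731,-0.006],"delta_rot":[0,0,0],"gripper":1},{"slide":[0.0915,-0.1731,-0.003],"delta_rot":[0,0,0],"gripper":1},{"slide":[0.0915,-0.1731,-0.001],"delta_rot":[0,0,0],"gripper":1},{"slide":[0.0915,-0.1731,-0.001],"delta_rot":[0,0,0],"gripper":1}])

```text
clock: 22.52
eef_pos: [0.4809, 0.1135, 0.1046]
tcp_rot: [0.0, 0.707, 0.707, 0.0]
ft_force: [-0.3, -0.1, -2.3]
gripper_width: 0.278
grip_force: 15.0
```

Request:
drive_tool(moves=[{"slide":[0,0,0.001],"delta_rot":[0,0,0],"gripper":1},{"slide":[0,0,0.0015],"delta_rot":[0,0,0],"gripper":1},{"slide":[0,0,0.0015],"delta_rot":[0,0,0],"gripper":1},{"slide":[0,0,0.0015],"delta_rot":[0,0,0],"gripper":0.2},{"slide":[0,0,0.0015],"delta_rot":[0,0,0],"gripper":0},{"slide":[0,0,0.0015],"delta_rot":[0,0,0],"gripper":-1},{"slide":[0,0,0.0015],"delta_rot":[0,0,0],"gripper":-1},{"slide":[0,0,0.0015],"delta_rot":[0,0,0],"gripper":-1},{"slide":[0,0,0.0015],"delta_rot":[0,0,0],"gripper":-1},{"slide":[0,0,-0.02],"delta_rot":[0,0,0],"gripper":-1},{"slide":[0,0,-0.06],"delta_rot":[0,0,0],"gripper":-1},{"slide":[0,0,-0.1],"delta_rot":[0,0,0],"gripper":-1},{"slide":[-0.01,0.01,-0.1285],"delta_rot":[0,0,0],"gripper":-1},{"slide":[-0.04,0.04,-0.1285],"delta_rot":[0,0,0],"gripper":-1},{"slide":[-0.08,0.08,-0.1285],"delta_rot":[0,0,0],"gripper":-1},{"slide":[-0.12,0.12,-0.1285],"delta_rot":[0,0,0],"gripper":-1},{"slide":[-0.15,0.152,-0.1285],"delta_rot":[0,0,0],"gripper":-1},{"slide":[-0.16,0.1628,-0.1285],"delta_rot":[0,0,0],"gripper":-1},{"slide":[-0.16,0.1628,-0.1285],"delta_rot":[0,0,0],"gripper":-1},{"slide":[-0.16,0.1628,-0.1285],"delta_rot":[0,0,0],"gripper":-1}])

```text
clock: 25.02
eef_pos: [0.6424, -0.044, 0.233]
tcp_rot: [-0.001, 0.706, 0.708, 0.0]
ft_force: [0.1, 0.2, -0.1]
gripper_width: 1.001
grip_force: 0.0
```

```bash
python3 - <<'E'
from h import *
im=ctrl.get_image("side");b=im["pixels"]; cv2.imwrite("pics/s7.png",b); print(ctrl.get_obs()["eef_pos"])
P=[to_plane(im,c,.143).round(4)[:2].tolist() for c in blobs(b.max(2)<60,20,600)]
print([p for p in P if .4<p[0]<.7 and -.1<p[1]<.25])
E
```

```text
[ 0.64248345 -0.04406764  0.23315057]
[[0.6454, -0.0478], [0.4813, -0.0403], [0.4822, 0.0379], [0.476, 0.054], [0.4934, 0.0813], [0.4837, 0.1131], [0.4952, 0.1918], [0.4959, 0.2449]]
```

View pics/s7.png

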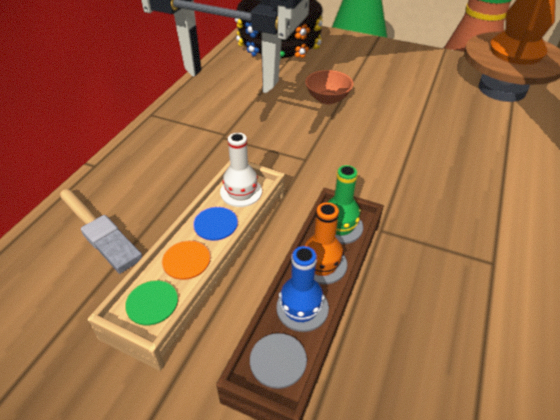

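Blue stands well on its seat, mouth at about (304,256); only white at (238,139) is left on the drying rack.

Request:
drive_tool(moves=[{"slide":[0,0,0.04],"delta_rot":[0,0,0],"gripper":-1},{"slide":[0,0,0.08],"delta_rot":[0,0,0],"gripper":-1},{"slide":[0,0,0.11],"delta_rot":[0,0,0],"gripper":-1},{"slide":[0,0,0.1295],"delta_rot":[0,0,0],"gripper":-1},{"slide":[0,0,0.1295],"delta_rot":[0,0,0],"gripper":-1},{"slide":[0,0,0.1295],"delta_rot":[0,0,0],"gripper":-1},{"slide":[0,0,0.1295],"delta_rot":[0,0,0],"gripper":1},{"slide":[0,0,0.1295],"delta_rot":[0,0,0],"gripper":1},{"slide":[0,0,0.1295],"delta_rot":[0,0,0],"gripper":1},{"slide":[0,0,0.1295],"delta_rot":[0,0,0],"gripper":1},{"slide":[0,0,0.1295],"delta_rot":[0,0,0],"gripper":1},{"slide":[0,0,0.1295],"delta_rot":[0,0,0],"gripper":1},{"slide":[0,0,0.1295],"delta_rot":[0,0,0],"gripper":1},{"slide":[0,0,0.1295],"delta_rot":[0,0,0],"gripper":1}])

```text
clock: 26.82
eef_pos: [0.6433, -0.0465, 0.103]
tcp_rot: [-0.0, 0.707, 0.707, -0.0]
ft_force: [-0.3, -0.7, -0.8]
gripper_width: 0.278
grip_force: 15.0
```

Request:
drive_tool(moves=[{"slide":[0,0,-0.02],"delta_rot":[0,0,0],"gripper":1},{"slide":[0,0,-0.055],"delta_rot":[0,0,0],"gripper":1},{"slide":[0,0,-0.09],"delta_rot":[0,0,0],"gripper":1},{"slide":[0,0,-0.12],"delta_rot":[0,0,0],"gripper":1},{"slide":[0.01,-0.007,-0.13],"delta_rot":[0,0,0],"gripper":1},{"slide":[0.035,-0.024,-0.13],"delta_rot":[0,0,0],"gripper":1},{"slide":[0.07,-0.048,-0.13],"delta_rot":[0,0,0],"gripper":1},{"slide":[0.105,-0.072,-0.13],"delta_rot":[0,0,0],"gripper":1},{"slide":[0.14,-0.096,-0.13],"delta_rot":[0,0,0],"gripper":1},{"slide":[0.175,-0.12,-0.13],"delta_rot":[0,0,0],"gripper":1},{"slide":[0.205,-0.141,-0.13],"delta_rot":[0,0,0],"gripper":1},{"slide":[0.225,-0.155,-0.13],"delta_rot":[0,0,0],"gripper":1},{"slide":[0.235,-0.1617,-0.13],"delta_rot":[0,0,0],"gripper":1},{"slide":[0.235,-0.1617,-0.13],"delta_rot":[0,0,0],"gripper":1},{"slide":[0.235,-0.1617,-0.13],"delta_rot":[0,0,0],"gripper":1}])

```text
clock: 28.7
eef_pos: [0.4823, 0.1872, 0.2328]
tcp_rot: [0.0, 0.708, 0.706, -0.0]
ft_force: [0.8, 0.4, -1.2]
gripper_width: 0.277
grip_force: 15.0
```

Request:
drive_tool(moves=[{"slide":[0,0,0.02],"delta_rot":[0,0,0],"gripper":1},{"slide":[0,0,0.05],"delta_rot":[0,0,0],"gripper":1},{"slide":[0,0,0.08],"delta_rot":[0,0,0],"gripper":1},{"slide":[0,0,0.105],"delta_rot":[0,0,0],"gripper":1},{"slide":[0,0,0.118],"delta_rot":[0,0,0],"gripper":1},{"slide":[0,0,0.124],"delta_rot":[0,0,0],"gripper":1},{"slide":[0,0,0.127],"delta_rot":[0,0,0],"gripper":1},{"slide":[0,0,0.129],"delta_rot":[0,0,0],"gripper":1},{"slide":[0,0,0.129],"delta_rot":[0,0,0],"gripper":1}])

```text
clock: 29.82
eef_pos: [0.482, 0.1886, 0.1046]
tcp_rot: [0.0, 0.707, 0.707, 0.0]
ft_force: [0.8, 0.6, -0.8]
gripper_width: 0.276
grip_force: 15.0
```

Now release and retreat: up, then away over to the right.

Request:
drive_tool(moves=[{"slide":[0,0,0.001],"delta_rot":[0,0,0],"gripper":1},{"slide":[0,0,0.0015],"delta_rot":[0,0,0],"gripper":1},{"slide":[0,0,0.0015],"delta_rot":[0,0,0],"gripper":1},{"slide":[0,0,0.0015],"delta_rot":[0,0,0],"gripper":0.2},{"slide":[0,0,0.0015],"delta_rot":[0,0,0],"gripper":0},{"slide":[0,0,0.0015],"delta_rot":[0,0,0],"gripper":-1},{"slide":[0,0,0.0015],"delta_rot":[0,0,0],"gripper":-1},{"slide":[0,0,0.0015],"delta_rot":[0,0,0],"gripper":-1},{"slide":[0,0,0.0015],"delta_rot":[0,0,0],"gripper":-1},{"slide":[0,0,-0.02],"delta_rot":[0,0,0],"gripper":-1},{"slide":[0,0,-0.06],"delta_rot":[0,0,0],"gripper":-1},{"slide":[0,0,-0.1],"delta_rot":[0,0,0],"gripper":-1},{"slide":[-0.01,0.01,-0.14],"delta_rot":[0,0,0],"gripper":-1},{"slide":[-0.05,0.03,-0.14],"delta_rot":[0,0,0],"gripper":-1},{"slide":[-0.1,0.06,-0.14],"delta_rot":[0,0,0],"gripper":-1},{"slide":[-0.15,0.09,-0.14],"delta_rot":[0,0,0],"gripper":-1},{"slide":[-0.2,0.12,-0.14],"delta_rot":[0,0,0],"gripper":-1},{"slide":[-0.25,0.15,-0.14],"delta_rot":[0,0,0],"gripper":-1},{"slide":[-0.28,0.16,-0.14],"delta_rot":[0,0,0],"gripper":-1},{"slide":[-0.28,0.16,-0.14],"delta_rot":[0,0,0],"gripper":-1}])

```text
clock: 32.33
eef_pos: [0.6418, -0.0957, 0.243]
tcp_rot: [0.0, 0.709, 0.705, -0.001]
ft_force: [-0.6, 0.0, -1.1]
gripper_width: 0.997
grip_force: 0.0
```

```bash
python3 - <<'E'
from h import *
for n in("side","top"):
    im=ctrl.get_image(n);b=im["pixels"]; cv2.imwrite(f"pics/{n}8.png",b); print(ctrl.get_obs()["eef_pos"])
    P=[to_plane(im,c,.143).round(4)[:2].tolist() for c in blobs(b.max(2)<60,20,600)]
    print(n,[p for p in P if .46<p[0]<.5 and -.1<p[1]<.25])
E
```

```text
[ 0.6414285  -0.09218306  0.24349953]
side [[0.4814, -0.0403], [0.4822, 0.0379], [0.4932, 0.0764], [0.4757, 0.0536], [0.4837, 0.1131], [0.4945, 0.1461], [0.4949, 0.1687], [0.4847, 0.1892], [0.4959, 0.2412]]
[ 0.6413207  -0.09010413  0.24393937]
top [[0.4743, 0.2023], [0.4819, 0.1897], [0.481, 0.1145], [0.4728, -0.0751], [0.4791, 0.039], [0.4779, -0.0381]]
```

View pics/side8.png

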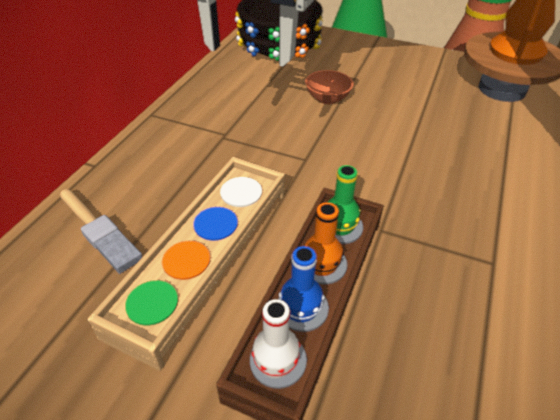

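All four vases stand upright on the shop rack in reversed order: white (276,310), blue (304,256), orange (327,211), green (347,170). In both cameras they measure within about 4 mm of the seat centres, and the gripper is clear. Handing in.

```bash
python3 -c "
from workcell import ctrl
print(ctrl.finish_job())"
```

```text
the job is handed in; nothing more can be done
None
```

I moved all four vases to the shop rack in reversed order, upright and each about 4 mm or less from its seat centre by the cameras, and handed the job in at about 32 s on the robot's clock; no verdict came back.

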